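# Test the point switches and put the one that will not latch into the repairs tray

## Robot

A 7-joint arm with a two-finger parallel gripper is mounted at the origin on the work surface. World frame = base frame: x ahead of the robot, y to its left, z up, the work surface at z = 0. Lengths are in m, angles in rad, forces in N, time in s.
With the tool pointing down it reaches from about 0.425 to 0.925 m from the base axis. Payload 6.8 kg.
Tool frame: the origin (TCP) lies midway between the tips of the shut fingers; the grasp point (between the pads) lies bot.grip_point_offset behind it (bot.grip_point_offset is the distance from the TCP to the grasp point, in m); z points along the fingers, y is the line along which they close (so a half turn about z gives the same grasp; the last joint's range is limited). The gripper opens to 85 mm and grips with 20 to 120 N. Pads are 22 mm wide; open, the fingers measure 114 mm over their backs; the gripper's body (76 mm by 85 mm) begins 54 mm behind the grasp point. The pads swing forward as they close: fully open they stand 13 mm farther back than shut.
Start: joints at [1.152, 0.477, 0.022, 1.555, -0.011, 1.109, -0.083], TCP at [0.206, -0.643, 0.208] pointing down, gripper open.
Joint ranges: [-2.96, 2.96], [-0.34, 2.1], [-1.41, 1.46], [0.24, 2.44], [-1.37, 4.51], [0.17, 1.92], [-2.96, 2.96]. Speed limits (rad/s): [2.39, 2.39, 3.14, 3.14, 3.14, 3.14, 3.14].

## Interface

Orientations are given as a unit quaternion [w, x, y, z].
In Python, from station import get_obs, cams, job, bot gives the robot as it stands.
- The arm moves only by the tool arm_command, never from a script. Its argument "rows" is a list that holds one entry, the list of rows, each a list of 5 numbers: the finger opening in mm, from 0 to 85.4, then the shift along the world's x, y, z in units of 60 mm (1.0 is 60 mm), then the turn about the world's z in units of 0.08 rad (1.0 is 0.08 rad). In form: [[[grip, x, y, z, turn], ...]]. A call has exactly 10 rows; each row shifts and turns the commanded pose from where the row before left it; what a row does not reach is not made up. A row lasts 1/8 s, in which the tool goes at most 62.5 mm and 10.7 degrees, less where a joint would pass 70% of its speed; a pose out of reach is approached as far as the arm can. A call with a number of a shift or a turn outside -1 to 1 is refused whole. A call with a gripper value outside its range is refused whole. The fingers move at their own pace and stop on an object; "newtons" is the grip in N (left out, the last holds). Time passes only in rows, so rows that do not move let the fingers close, or fill a call up. It gives the time, the measured TCP pose, the force, the opening and the grip force at its end, in the units of the state.
- get_obs(): the state, without advancing time (a new reading comes with each control period).
- cams.read_camera(name): name is "scene" or "top" or "wrist"; returns the picture (384x512x3 uint8, red, green, blue); there is no depth.
- cams.camera_params(name): a dict with "K" (3x3 intrinsics, pixels), "k1" (the pictures are not rectified: a ray, as slopes to the right and down, at radius r is drawn at 1 + k1 r^2 times it, then the intrinsics apply), "extrinsics" (4x4, takes a point from camera to world coordinates). Camera axes: x right, y down, z forward; pixel columns grow to the right and rows downward; lengths in m; the calibration is good to about 2 mm. A picture is of the moment at which its call begins: read the wrist's pose just before it. camera_params takes no time and is no camera call; for the wrist camera it gives the pose at the moment of the call.
- job.hand_in(): hands the job in; it is judged then, once.
The state is a dict: "t": time; "q": joint angles; "joint_vel": joint speeds; "joint_torque": joint torques, N m; "eef_pos": TCP position; "tool_rot": TCP orientation; "contact_force": force on the tool from outside, world axes, zero at the start; "torque": the same for the moment, N m; "gripper_width": opening from 0.0 (shut) to 1.0 (fully open); "grasp_force": force on a finger pad.
Only numpy, scipy, OpenCV 4.12 (cv2) and the standard library are available. Lean on these libraries where they do the work, as an engineer would, in place of code of your own. Each camera call takes 0.05 s, during which the arm holds its last target. There are 200 camera calls.

## Task

Two press-button point switches stand in the beech panel. Test both by pressing each button fully down and letting go: leave the one that stays down standing in its socket with its button down, and lift the one that springs back up out of the panel after its test and set it down gently, standing upright, in the shallow plywood repairs tray.

Things in the scene. Friction and masses are not known exactly. Their poses are not given: they have to be found in the camera images.
- button_a (a point): Centre of the top of the round grey button (24 mm across, z up) of a loose black switch block, 36 x 36 x 46 mm tall, 0.1 kg, upright in a panel socket; x, y parallel to its sides. Button up at the start: this point is 57 mm above the block's underside, 69 above the table. It goes 8 mm down to a hard stop (at most 5 N; 3 mm stay proud), and stays down if the switch is sound, springs up if faulty.
- button_b (a point): Centre of the top of the round grey button (24 mm across, z up) of a loose black switch block, 36 x 36 x 46 mm tall, 0.1 kg, upright in a panel socket; x, y parallel to its sides. Button up at the start: this point is 57 mm above the block's underside, 69 above the table. It goes 8 mm down to a hard stop (at most 5 N; 3 mm stay proud), and stays down if the switch is sound, springs up if faulty.
- panel_top (a point): Centre of the top of the beech panel, 120 x 240 mm (x, y), 24 mm thick, fixed flat on the table. Two square sockets 12 mm deep at y = +60 and -60 mm hold the switches with 2 mm of play; each block shows 34 mm above the panel. The two switches look alike; either may be in either socket and exactly one is faulty.
- tray_in (a point): Centre of the inner floor of the repairs tray, a shallow open plywood tray fixed to the table, 150 x 150 mm outside, walls 5 mm thick with their rim 20 mm above the table; this point is 5 mm above the table; x and y parallel to the walls, z up.
Mind the look-alikes: they are no part of the job. Leave any red look-alike of the part that bears button_a alone.

How it is judged:
By the outcome, as a careful person would: the job done as asked, in the order asked, and still so for the second after the job is handed in, with the robot touching nothing.
It also fails if it takes over 51 s, if anything falls off the work surface, if the arm or the gripper's body presses on something with over 40 N, if the wrist force passes 120 N, or if a joint passes its speed limit or range.

## Working session

There is one attempt and no reset: what is moved stays moved. The work goes in short steps, Python scripts to look and compute and a tool call to move; the robot and the scene stay as the last step left them, time stands still between calls to the robot, and variables do not carry over. Pictures are saved under pics/ and viewed, at most 11 in all, crops included, and the job is handed in when it is done.

Besides the shell and the picture viewer there is one more tool, called after "Request:" as a command line: name --argument value ..., lists and objects as JSON in quotes. arm_command: Moves the arm, as the interface text tells. Its arguments: {"type":"object","properties":{"rows":{"type":"array"},"newtons":{"type":"number"}},"required":["rows"]}

```bash
mkdir -p pics
python3 - <<'E'
from station import get_obs, cams, job, bot
import cv2,numpy as np
o=get_obs(); print(o, bot.grip_point_offset)
for n in("scene","top"):
    cv2.imwrite(f"pics/{n}0.png",cams.read_camera(n)[:,:,::-1]); p=cams.camera_params(n); print(n,p)
a=cv2.imread("pics/scene0.png");b=cv2.imread("pics/top0.png")
E
```

```text
{'t': 0.0, 'q': array([ 1.15191719,  0.47781637,  0.02231187,  1.55645648, -0.01153846,
        1.10928669, -0.08307837]), 'joint_vel': array([-0.00059398,  0.00043178,  0.00015104, -0.00088649,  0.00099137,
        0.00123852,  0.0012096 ]), 'joint_torque': array([ 4.67175892e-05, -5.96448183e+01,  1.60749178e+00, -2.81196660e+01,
        1.22949597e-02,  9.08097922e-03, -1.19011710e-05]), 'eef_pos': array([ 0.20623164, -0.64205507,  0.20721217]), 'tool_rot': array([-9.00837578e-04,  9.87946966e-01,  1.54790007e-01, -1.86820300e-04]), 'contact_force': array([0.21756142, 0.01952774, 1.24110946]), 'torque': array([-0.02763059, -0.0170185 ,  0.01047469]), 'grasp_force': 0.0, 'gripper_width': 0.9994621798306313} 0.0187
scene {'K': array([[369.47046998,   0.        , 259.41657584],
       [  0.        , 369.47046998, 186.32136834],
       [  0.        ,   0.        ,   1.        ]]), 'k1': 0.0038522547188561073, 'extrinsics': array([[ 0.71598153,  0.46003876, -0.52510455,  0.92301979],
       [ 0.69808418, -0.46424991,  0.54511512, -0.39357037],
       [ 0.00699434, -0.75685954, -0.65354015,  0.50554303],
       [ 0.        ,  0.        ,  0.        ,  1.        ]])}
top {'K': array([[391.20631211,   0.        , 259.92421531],
       [  0.        , 391.20631211, 196.65975713],
       [  0.        ,   0.        ,   1.        ]]), 'k1': -0.10386926309658395, 'extrinsics': array([[ 1.71655834e-02, -9.94433516e-01,  1.03958282e-01,
         5.07197818e-01],
       [-9.98442792e-01, -2.25680555e-02, -5.10164039e-02,
         7.79206098e-04],
       [ 5.30785582e-02, -1.02920671e-01, -9.93272371e-01,
         7.85902137e-01],
       [ 0.00000000e+00,  0.00000000e+00,  0.00000000e+00,
         1.00000000e+00]])}
```

View pics/top0.png

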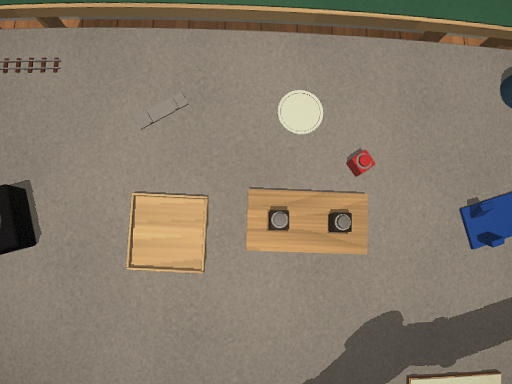

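View pics/scene0.png

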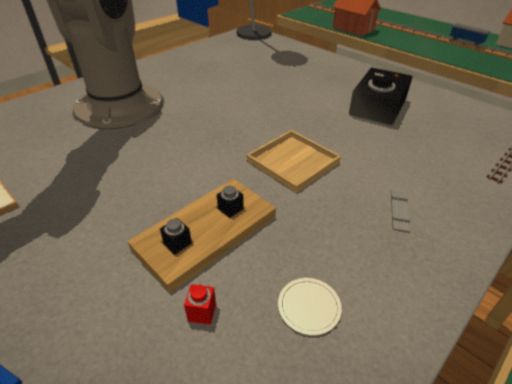

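The top view shows black switches at (279,219) and (343,222) in the panel, the red look-alike at (361,161), which I'll leave alone, and the tray at (168,232). The black ones in the beech panel fit the description. Next I'll measure them and confirm in a crop.

```bash
cat > h.py <<'E'
import cv2,numpy as np
from station import get_obs, cams, job, bot
def ray(p,uv):
    K=p["K"];uv=np.array(uv,float).reshape(-1,1,2)
    n=cv2.undistortPoints(uv,K,np.array([p["k1"],0,0,0.])).reshape(-1,2)
    E=p["extrinsics"]; d=np.c_[n,np.ones(len(n))]@E[:3,:3].T
    return E[:3,3],d
def plane(p,uv,z):
    c,d=ray(p,uv); return c+d*((z-c[2])/d[:,2])[:,None]
E
python3 - <<'E'
from h import *
p=cams.camera_params("top"); im=cv2.imread("pics/top0.png")
hsv=cv2.cvtColor(im,cv2.COLOR_BGR2HSV)
x0,y0=235,180;S=5
crop=cv2.resize(im[y0:265,x0:385],None,fx=S,fy=S,interpolation=cv2.INTER_CUBIC)
g=cv2.cvtColor(crop,cv2.COLOR_BGR2GRAY)
c=cv2.HoughCircles(cv2.medianBlur(g,5),cv2.HOUGH_GRADIENT,1,150,param1=100,param2=20,minRadius=25,maxRadius=55)
for u,v,r in (c[0] if c is not None else []):
    uv=[(u+.5)/S-.5+x0,(v+.5)/S-.5+y0]; print("btn",uv,r/S,plane(p,[uv],.069))
    cv2.circle(crop,(int(u),int(v)),int(r),(0,255,0),1)
cv2.imwrite("pics/crop.png",crop)
wood=cv2.inRange(hsv,(8,60,90),(28,255,255)); wood[:150]=0; wood[300:]=0
wood=cv2.morphologyEx(wood,cv2.MORPH_CLOSE,np.ones((7,7)))
for k in cv2.findContours(wood,cv2.RETR_EXTERNAL,cv2.CHAIN_APPROX_NONE)[0]:
    if cv2.contourArea(k)<2000: continue
    P=plane(p,k.reshape(-1,2),.022)
    R=cv2.minAreaRect(P[:,:2].astype(np.float32)); print("wood",R)
E
```

```text
btn [np.float32(342.7), np.float32(221.5)] 8.38 [[ 0.53920901 -0.19125915  0.069     ]]
btn [np.float32(279.5), np.float32(219.1)] 8.4 [[ 0.54154289 -0.07281834  0.069     ]]
wood ((0.5134057402610779, 0.14035341143608093), (0.15272805094718933, 0.15075251460075378), 88.3518295288086)
wood ((0.5405809283256531, -0.13303780555725098), (0.24267223477363586, 0.12241436541080475), 88.93785095214844)
```

View pics/crop.png

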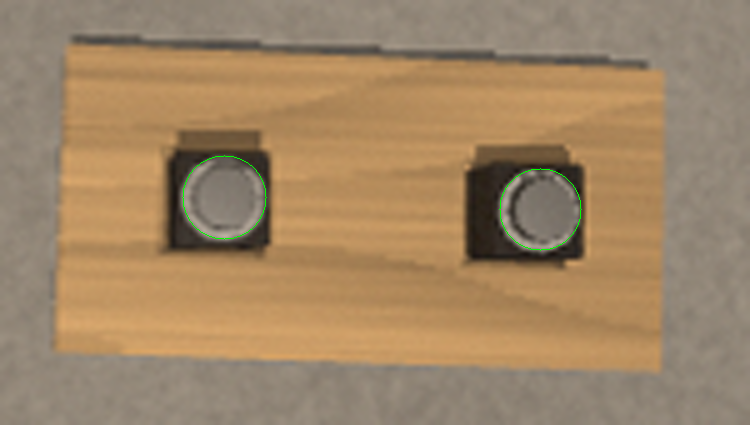

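The crop shows two black switches with grey buttons in the beech panel, centred at about (279.5,219) and (342.7,221.5), and nothing red is in it. I'll go above the right one (0.539, -0.192), turning to line up and shutting the fingers.

Request:
arm_command --rows '[[[0,0.55,0.75,0,-0.41],[0,0.55,0.75,0,-0.41],[0,0.55,0.75,0,-0.41],[0,0.55,0.75,0,-0.41],[0,0.55,0.75,0,-0.41],[0,0.55,0.75,0,-0.41],[0,0.55,0.75,0,-0.41],[0,0.55,0.75,0,-0.41],[0,0.55,0.75,-0.2,-0.41],[0,0.55,0.75,-0.2,-0.41]]]' --newtons 40

```text
t: 1.35
eef_pos: [0.5372, -0.1912, 0.1839]
tool_rot: [0.0, 1.0, -0.009, 0.0]
contact_force: [-0.3, -0.8, -0.1]
gripper_width: 0.004
grasp_force: 0.0
```

Request:
arm_command --rows '[[[0,0.03,0,-0.5,0],[0,0,0,-0.5,0],[0,0,0,-0.5,0],[0,0,0,-0.2,0],[0,0,0,-0.08,0],[0,0,0,-0.08,0],[0,0,0,-0.08,0],[0,0,0,-0.05,0],[0,0,0,-0.05,0],[0,0,0,0,0]]]'

```text
t: 2.6
eef_pos: [0.5381, -0.1927, 0.0617]
tool_rot: [-0.0, 1.0, -0.009, -0.0]
contact_force: [-0.9, 0.5, -0.0]
gripper_width: 0.002
grasp_force: 0.0
```

Request:
arm_command --rows '[[[0,0,0,-0.02,0],[0,0,0,-0.02,0],[0,0,0,-0.02,0],[0,0,0,-0.02,0],[0,0,0,0,0],[0,0,0,0,0],[0,0,0,0,0],[0,0,0,0,0],[0,0,0,0,0],[0,0,0,0,0]]]'

```text
t: 3.85
eef_pos: [0.5382, -0.1927, 0.057]
tool_rot: [0.0, 1.0, -0.009, 0.0]
contact_force: [0.5, -0.9, -0.3]
gripper_width: -0.001
grasp_force: 0.0
```

Run:
```python
from h import *
print(get_obs()["eef_pos"],get_obs()["contact_force"])
cv2.imwrite("pics/s1.png",cv2.resize(cams.read_camera("scene")[160:300,100:290,::-1],None,fx=4,fy=4))
```

```text
[ 0.53823904 -0.19267322  0.05702253] [ 0.48009896 -0.94064947 -0.33899447]
```

View pics/s1.png

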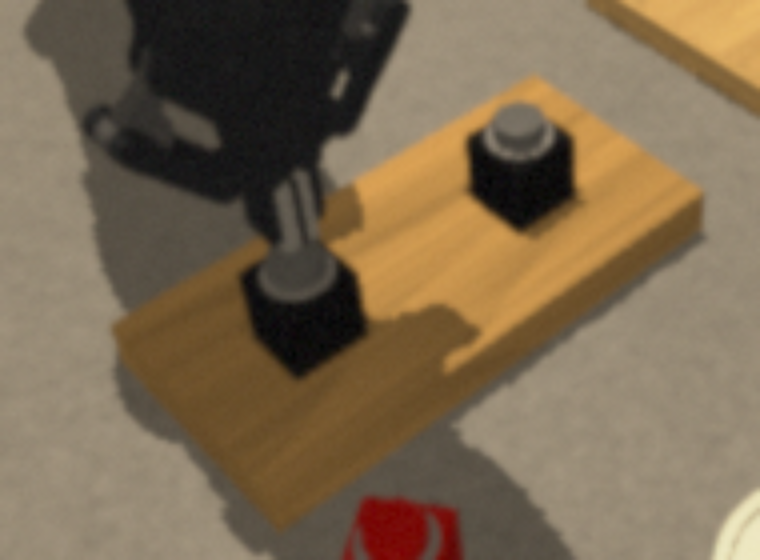

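The crop shows the fingertips meeting the near switch's button around (295,245), and the button looks low. The far one is up. I'll check this by projection.

Run:
```python
from h import *
p=cams.camera_params("scene");E=np.linalg.inv(p["extrinsics"])
def pr(X):
    r=cv2.projectPoints(np.array(X,float).reshape(-1,3),cv2.Rodrigues(E[:3,:3])[0],E[:3,3],p["K"],np.array([p["k1"],0,0,0]))[0].reshape(-1,2)
    return (r-[100,160])*4
o=get_obs()["eef_pos"]
print("tcp",pr(o))
for c in((.5393,-.192),(.5416,-.073)):
  for z in(.058,.061,.069):print(c,z,pr([*c,z]),pr([c[0]+.012,c[1],z]),pr([c[0]-.012,c[1],z]))
  print([pr([c[0]+i*.018,c[1]+j*.018,.058]).round() .tolist() for i,j in((1,-1),(1,1),(-1,1),(-1,-1))])
print(pr([.5396,-.1917,.069]))
```

```text
tcp [[299.4236151  274.44611131]]
(0.5393, -0.192) 0.058 [[301.9143265  273.27278206]] [[319.63175406 288.69883501]] [[284.56180354 258.16530868]]
(0.5393, -0.192) 0.061 [[300.87275635 268.24321878]] [[318.63757628 283.66680845]] [[283.47498429 253.13916439]]
(0.5393, -0.192) 0.069 [[298.06163124 254.66960907]] [[315.95402434 270.084852  ]] [[280.54209407 239.57644289]]
[[[292.0, 321.0]], [[364.0, 273.0]], [[312.0, 229.0]], [[239.0, 274.0]]]
(0.5416, -0.073) 0.058 [[521.573574  137.2442208]] [[539.67160011 149.8875837 ]] [[503.81363186 124.83723382]]
(0.5416, -0.073) 0.061 [[521.27822551 132.29638409]] [[539.42726937 144.93006717]] [[503.46919945 119.89957102]]
(0.5416, -0.073) 0.069 [[520.48200564 118.95853432]] [[538.76851781 131.56475514]] [[502.54075041 106.5904839 ]]
[[[519.0, 176.0]], [[578.0, 137.0]], [[524.0, 101.0]], [[465.0, 137.0]]]
[[299.11646176 254.66478761]]
```

Run:
```python
from h import *
s=cams.read_camera("scene")[205:260,145:205,::-1]; w=cams.read_camera("wrist")[:,:,::-1]
f=lambda i:np.uint8(255*(i/255.)**.5)
cv2.imwrite("pics/s2.png",np.hstack([cv2.resize(f(s),(400,366),interpolation=cv2.INTER_CUBIC),cv2.resize(f(w),(400,366))]))
```

```text
(no output)
```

View pics/s2.png

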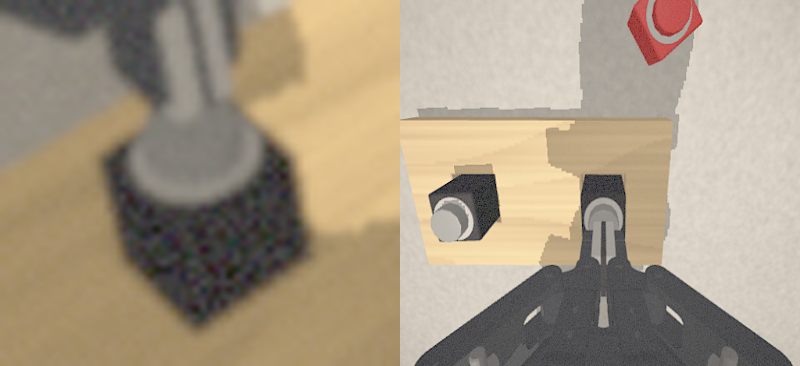

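Run:
```python
from h import *
for n in("wrist","scene"):
    p=cams.camera_params(n);E=np.linalg.inv(p["extrinsics"])
    def pr(X):
        r=cv2.projectPoints(np.array(X,float).reshape(-1,3),cv2.Rodrigues(E[:3,:3])[0],E[:3,3],p["K"],np.array([p["k1"],0,0,0]))[0].reshape(-1,2)
        if n=="wrist": return (r*[400/512,366/384]+[400,0]).round(0).tolist()
        return ((r-[145,205])*6.67).round(0).tolist()
    o=get_obs()["eef_pos"]; print(n,p["extrinsics"][:3,3])
    print("tcp z",[pr(o+[0,0,d]) for d in(0,.004,.012,.02)],"tcp+x11",[pr(o+[.011,0,d]) for d in(0,.004,.012,.02)],)
    print("btn",[pr([.5393,-.192,z]) for z in(.058,.061,.069)])
    print("btnB",[pr([.5416,-.073,z]) for z in(.058,.061,.069)])
    print("red",n)
```

```text
wrist [ 0.61995717 -0.19420918  0.22332502]
tcp z [[[603.0, 216.0]], [[603.0, 218.0]], [[603.0, 224.0]], [[603.0, 231.0]]] tcp+x11 [[[603.0, 200.0]], [[603.0, 203.0]], [[603.0, 208.0]], [[603.0, 214.0]]]
btn [[[602.0, 215.0]], [[602.0, 217.0]], [[602.0, 223.0]]]
btnB [[[454.0, 214.0]], [[452.0, 216.0]], [[445.0, 222.0]]]
red wrist
scene [ 0.92301979 -0.39357037  0.50554303]
tcp z [[[199.0, 157.0]], [[197.0, 146.0]], [[192.0, 124.0]], [[187.0, 101.0]]] tcp+x11 [[[226.0, 181.0]], [[224.0, 170.0]], [[219.0, 147.0]], [[215.0, 124.0]]]
btn [[[203.0, 156.0]], [[202.0, 147.0]], [[197.0, 125.0]]]
btnB [[[570.0, -71.0]], [[569.0, -80.0]], [[568.0, -102.0]]]
red scene
```

The button looks pressed, but I see no force from the hard stop. I'll go a little further down to feel it.

Request:
arm_command --rows '[[[0,0,0,-0.02,0],[0,0,0,-0.02,0],[0,0,0,-0.02,0],[0,0,0,0,0],[0,0,0,0,0],[0,0,0,0,0],[0,0,0,0,0],[0,0,0,0,0],[0,0,0,0,0],[0,0,0,0,0]]]'

```text
t: 5.25
eef_pos: [0.5382, -0.1927, 0.0534]
tool_rot: [-0.0, 1.0, -0.009, -0.0]
contact_force: [-0.3, 0.1, -0.5]
gripper_width: 0.0
grasp_force: 0.0
```

Request:
arm_command --rows '[[[0,0,0,-0.02,0],[0,0,0,-0.02,0],[0,0,0,-0.02,0],[0,0,0,0,0],[0,0,0,0,0],[0,0,0,0,0],[0,0,0,0,0],[0,0,0,0,0],[0,0,0,0,0],[0,0,0,0,0]]]'

```text
t: 6.5
eef_pos: [0.5382, -0.1927, 0.0498]
tool_rot: [0.0, 1.0, -0.009, 0.0]
contact_force: [0.3, -0.1, -0.1]
gripper_width: 0.002
grasp_force: 0.0
```

Run:
```python
from h import *
print(get_obs()["eef_pos"],get_obs()["contact_force"])
s=cams.read_camera("scene")[190:260,135:215,::-1]; w=cams.read_camera("wrist")[160:330,180:350,::-1]
f=lambda i:np.uint8(255*(i/255.)**.5)
cv2.imwrite("pics/s3.png",np.hstack([cv2.resize(f(s),(400,350),interpolation=cv2.INTER_CUBIC),cv2.resize(f(w),(350,350))]))
```

```text
[ 0.53822178 -0.1927302   0.0498087 ] [ 0.32702809 -0.08998319 -0.1082396 ]
```

View pics/s3.png

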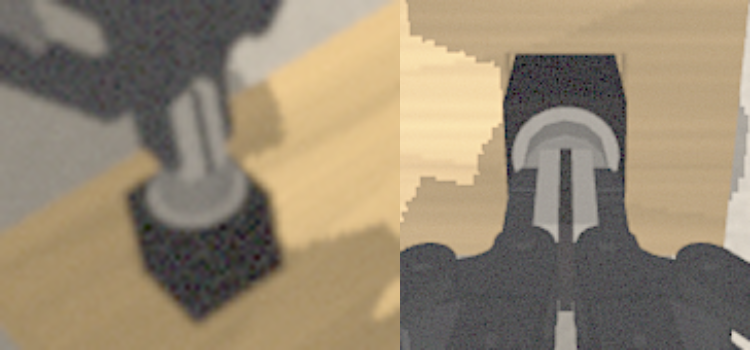

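Run:
```python
from h import *
def tri(a,b):
    (c1,d1),(c2,d2)=ray(cams.camera_params("wrist"),[a]),ray(cams.camera_params("scene"),[b])
    d1,d2=d1[0],d2[0]; t=np.linalg.lstsq(np.c_[d1,-d2],c2-c1,rcond=None)[0]
    return (c1+t[0]*d1).round(4),(c2+t[1]*d2).round(4)
print(tri([260,232.9],[176,225.6]))
print(tri([260,232.9],[174,225]))
```

```text
(array([ 0.5433, -0.1929,  0.0685]), array([ 0.5438, -0.1925,  0.0682]))
(array([ 0.5431, -0.1929,  0.0682]), array([ 0.5412, -0.1944,  0.0691]))
```

The tip triangulates to z≈0.0685, so the real tips are about 19 mm above the reported TCP and are only now touching the button. I'll press 8 mm further.

Request:
arm_command --rows '[[[0,0.02,0,-0.02,0],[0,0,0,-0.02,0],[0,0,0,-0.02,0],[0,0,0,0,0],[0,0,0,0,0],[0,0,0,0,0],[0,0,0,0,0],[0,0,0,0,0],[0,0,0,0,0],[0,0,0,0,0]]]'

```text
t: 7.85
eef_pos: [0.5394, -0.1927, 0.0462]
tool_rot: [0.0, 1.0, -0.009, -0.0]
contact_force: [-0.7, -0.4, 0.2]
gripper_width: -0.001
grasp_force: 0.0
```

Request:
arm_command --rows '[[[0,0,0,-0.02,0],[0,0,0,0,0],[0,0,0,-0.02,0],[0,0,0,0,0],[0,0,0,-0.02,0],[0,0,0,0,0],[0,0,0,0,0],[0,0,0,0,0],[0,0,0,0,0],[0,0,0,0,0]]]'

```text
t: 9.1
eef_pos: [0.5395, -0.1927, 0.0426]
tool_rot: [0.0, 1.0, -0.009, 0.0]
contact_force: [-0.0, -0.0, 1.7]
gripper_width: 0.001
grasp_force: 0.4
```

Contact has begun (1.7 N), so I'll carry on to the stop.

Request:
arm_command --rows '[[[0,0,0,-0.02,0],[0,0,0,-0.02,0],[0,0,0,-0.02,0],[0,0,0,-0.02,0],[0,0,0,-0.02,0],[0,0,0,0,0],[0,0,0,0,0],[0,0,0,0,0],[0,0,0,0,0],[0,0,0,0,0]]]'

```text
t: 10.35
eef_pos: [0.5397, -0.1927, 0.0379]
tool_rot: [0.0, 1.0, -0.009, 0.0]
contact_force: [-4.0, 0.3, 14.8]
gripper_width: -0.001
grasp_force: 7.6
```

That's the hard stop (14.8 N). I'll let go, move over to the other switch and stop just above it, then look at both.

Request:
arm_command --rows '[[[0,0,0,0.3,0],[0,0,0,0.7,0],[0,0.03,0.5,0,0],[0,0,0.5,0,0],[0,0,0.5,0,0],[0,0,0.5,0,0],[0,0,0,-0.3,0],[0,0,0,-0.3,0],[0,0,0,-0.1,0],[0,0,0,0,0]]]'

```text
t: 11.6
eef_pos: [0.5406, -0.0736, 0.0537]
tool_rot: [0.0, 1.0, -0.009, -0.001]
contact_force: [0.3, 0.2, 0.3]
gripper_width: -0.0
grasp_force: 0.0
```

Run:
```python
from h import *
print(get_obs()["eef_pos"],get_obs()["contact_force"])
s=cams.read_camera("scene")[165:265,130:270,::-1]
f=lambda i:np.uint8(255*(i/255.)**.5)
cv2.imwrite("pics/s4.png",cv2.resize(f(s),None,fx=5,fy=5,interpolation=cv2.INTER_CUBIC))
```

```text
[ 0.54057361 -0.07363183  0.05373948] [0.28110035 0.22180168 0.33526255]
```

View pics/s4.png

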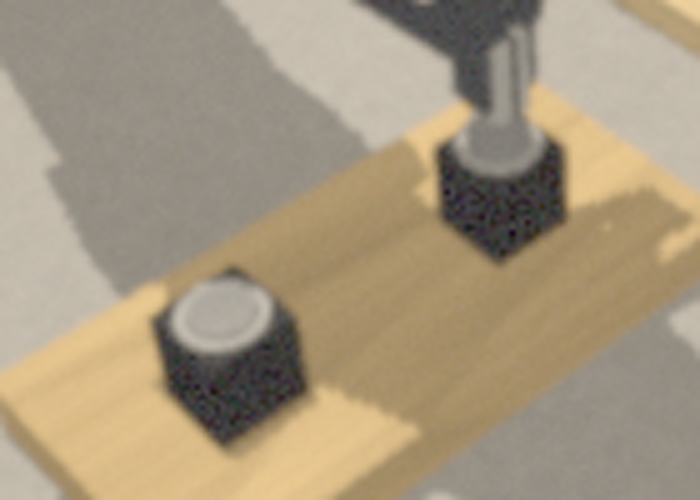

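The near switch (222,315) stays down, so it's sound. The far one is still up, so I'll press it to the stop.

Request:
arm_command --rows '[[[0,0.02,0,-0.06,0],[0,0,0,-0.05,0],[0,0,0,-0.05,0],[0,0,0,-0.05,0],[0,0,0,-0.03,0],[0,0,0,-0.03,0],[0,0,0,-0.02,0],[0,0,0,0,0],[0,0,0,0,0],[0,0,0,0,0]]]'

```text
t: 12.9
eef_pos: [0.5427, -0.0727, 0.0379]
tool_rot: [0.0, 1.0, -0.009, 0.0]
contact_force: [-2.3, 0.2, 9.0]
gripper_width: 0.001
grasp_force: 4.6
```

Same height and 9 N, so that's fully down. I'll let go, rise and open.

Request:
arm_command --rows '[[[0,0,0,0.2,0],[0,0,0,0.5,0],[85,0,0,0.5,0],[85,0,0,0,0],[85,0,0,0,0],[85,0,0,0,0],[85,0,0,0,0],[85,0,0,0,0],[85,0,0,0,0],[85,0,0,0,0]]]'

```text
t: 14.15
eef_pos: [0.5424, -0.0727, 0.1092]
tool_rot: [0.0, 1.0, -0.009, -0.0]
contact_force: [0.1, -0.6, 0.1]
gripper_width: 0.999
grasp_force: 0.0
```

Run:
```python
from h import *
p=cams.camera_params("wrist");print(get_obs()["eef_pos"],p["extrinsics"][:3,3])
s=cams.read_camera("scene")[165:265,130:270,::-1]; w=cams.read_camera("wrist")[:,:,::-1]
cv2.imwrite("pics/w5raw.png",w)
f=lambda i:np.uint8(255*(i/255.)**.5)
cv2.imwrite("pics/s5.png",np.hstack([cv2.resize(f(s),(400,286),interpolation=cv2.INTER_CUBIC),cv2.resize(f(w),(381,286))]))
```

```text
[ 0.54243461 -0.07269483  0.10916332] [ 0.62416187 -0.07420443  0.27547129]
```

View pics/s5.png

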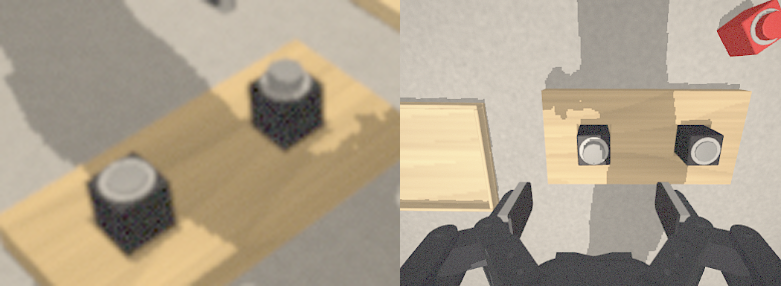

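Confirmed: the far switch is back up, so it's faulty, and the near one is still down. I'll lower the open fingers around the far one.

Request:
arm_command --rows '[[[85,0,0,-0.4,0],[85,0,0,-0.4,0],[85,0,0,-0.4,0],[85,0,0,-0.2,0],[85,0,0,-0.1,0],[85,0,0,-0.05,0],[85,0,0,-0.05,0],[85,0,0,0,0],[85,0,0,0,0],[85,0,0,0,0]]]'

```text
t: 15.5
eef_pos: [0.5426, -0.0727, 0.0134]
tool_rot: [0.0, 1.0, -0.009, 0.0]
contact_force: [-0.3, 0.3, -0.5]
gripper_width: 0.994
grasp_force: 0.0
```

Run:
```python
from h import *
print(get_obs()["eef_pos"],get_obs()["contact_force"])
s=cams.read_camera("scene")[140:260,140:290,::-1]; w=cams.read_camera("wrist")[:,:,::-1]
f=lambda i:np.uint8(255*(i/255.)**.5)
cv2.imwrite("pics/s6.png",np.hstack([cv2.resize(f(s),(400,320),interpolation=cv2.INTER_CUBIC),cv2.resize(f(w),(400,320))]))
```

```text
[ 0.54260828 -0.07269227  0.01344627] [-0.30534632  0.33933402 -0.54562578]
```

View pics/s6.png

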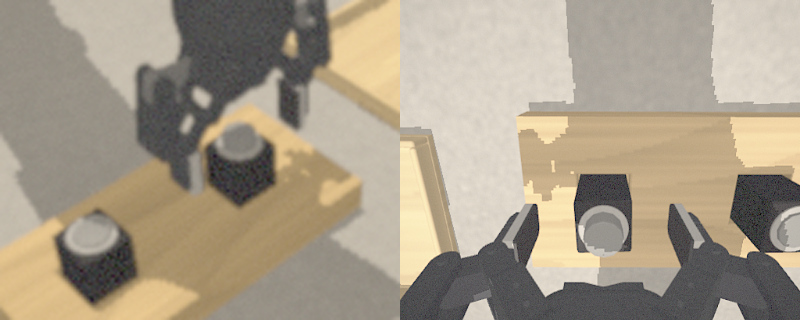

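The fingers straddle the switch and are clear of the panel. I'll go 9 mm lower and close gently.

Request:
arm_command --rows '[[[85,0,0,-0.08,0],[85,0,0,-0.07,0],[85,0,0,0,0],[60,0,0,0,0],[45,0,0,0,0],[25,0,0,0,0],[25,0,0,0,0],[25,0,0,0,0],[25,0,0,0,0],[25,0,0,0,0]]]' --newtons 30

```text
t: 16.85
eef_pos: [0.5427, -0.0727, 0.0044]
tool_rot: [0.0, 1.0, -0.009, 0.0]
contact_force: [-1.7, -0.9, 5.0]
gripper_width: 0.418
grasp_force: 30.3
```

Gripped at 36 mm. I'll lift straight up, gently at first.

Request:
arm_command --rows '[[[25,0,0,0.05,0],[25,0,0,0.05,0],[25,0,0,0.1,0],[25,0,0,0.15,0],[25,0,0,0.2,0],[25,0,0,0.25,0],[25,0,0,0.25,0],[25,0,0,0.25,0],[25,0,0,0,0],[25,0,0,0,0]]]'

```text
t: 18.1
eef_pos: [0.5422, -0.0727, 0.082]
tool_rot: [0.0, 1.0, -0.009, -0.0]
contact_force: [0.8, -0.2, -1.6]
gripper_width: 0.415
grasp_force: 29.8
```

Run:
```python
from h import *
print(get_obs()["eef_pos"],get_obs()["contact_force"],get_obs()["grasp_force"])
s=cams.read_camera("scene")[120:260,130:340,::-1]; w=cams.read_camera("wrist")[:,:,::-1]
f=lambda i:np.uint8(255*(i/255.)**.5)
cv2.imwrite("pics/s7.png",np.hstack([cv2.resize(f(s),(450,300),interpolation=cv2.INTER_CUBIC),cv2.resize(f(w),(350,300))]))
```

```text
[ 0.54215595 -0.07271074  0.08202492] [ 0.75697588 -0.15674507 -1.60443389] 29.79570508003235
```

View pics/s7.png

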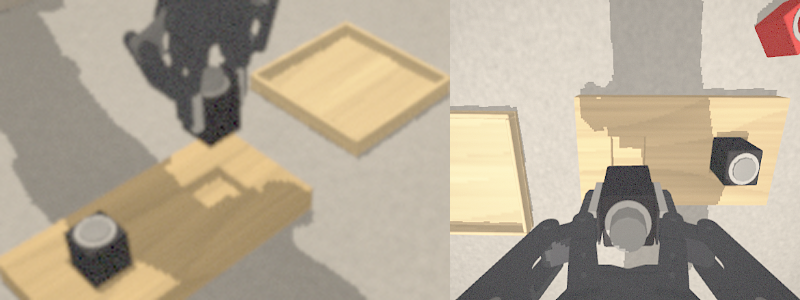

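The faulty switch is held upright out of its socket, and the sound one still stands with its button down. I'll carry it over the tray.

Request:
arm_command --rows '[[[25,-0.06,0.3,0,0],[25,-0.06,0.5,0,0],[25,-0.06,0.5,0,0],[25,-0.06,0.55,0,0],[25,-0.06,0.5,0,0],[25,-0.06,0.5,0,0],[25,-0.06,0.4,-0.1,0],[25,-0.06,0.3,-0.2,0],[25,0,0,-0.3,0],[25,0,0,-0.3,0]]]'

```text
t: 19.45
eef_pos: [0.5131, 0.1398, 0.0268]
tool_rot: [0.0, 1.0, -0.009, -0.0]
contact_force: [0.1, -0.5, -0.5]
gripper_width: 0.42
grasp_force: 29.8
```

Request:
arm_command --rows '[[[25,0,0,-0.2,0],[25,0,0,-0.1,0],[25,0,0,-0.04,0],[25,0,0,-0.02,0],[25,0,0,-0.02,0],[25,0,0,-0.02,0],[25,0,0,-0.02,0],[25,0,0,0,0],[25,0,0,0,0],[25,0,0,0,0]]]'

```text
t: 20.7
eef_pos: [0.5137, 0.1404, 0.0031]
tool_rot: [-0.0, 1.0, -0.009, 0.0]
contact_force: [-0.6, -0.3, -0.9]
gripper_width: 0.422
grasp_force: 29.8
```

Request:
arm_command --rows '[[[25,0,0,-0.02,0],[25,0,0,0,0],[25,0,0,-0.02,0],[25,0,0,0,0],[25,0,0,-0.02,0],[25,0,0,0,0],[25,0,0,-0.02,0],[25,0,0,0,0],[25,0,0,-0.01,0],[25,0,0,0,0]]]'

```text
t: 21.95
eef_pos: [0.5136, 0.1403, -0.0024]
tool_rot: [0.0, 1.0, -0.009, 0.0]
contact_force: [-0.3, 0.5, -0.7]
gripper_width: 0.421
grasp_force: 29.8
```

Request:
arm_command --rows '[[[25,0,0,-0.01,0],[25,0,0,0,0],[25,0,0,-0.01,0],[25,0,0,0,0],[25,0,0,-0.01,0],[25,0,0,0,0],[25,0,0,0,0],[25,0,0,0,0],[25,0,0,0,0],[25,0,0,0,0]]]'

```text
t: 23.2
eef_pos: [0.5138, 0.1403, -0.0026]
tool_rot: [0.0, 1.0, -0.009, 0.0]
contact_force: [-7.0, -1.7, 18.1]
gripper_width: 0.416
grasp_force: 32.0
```

It's on the floor. I'll take off the load, open slowly and rise.

Request:
arm_command --rows '[[[25,0,0,0.02,0],[34,0,0,0,0],[40,0,0,0,0],[50,0,0,0,0],[70,0,0,0,0],[85,0,0,0,0],[85,0,0,0,0],[85,0,0,0.1,0],[85,0,0,0.3,0],[85,0,0,0.5,0]]]' --newtons 20

```text
t: 24.45
eef_pos: [0.5131, 0.1402, 0.052]
tool_rot: [0.0, 1.0, -0.009, -0.001]
contact_force: [-1.0, 1.0, 0.3]
gripper_width: 1.0
grasp_force: 0.0
```

Request:
arm_command --rows '[[[85,0,0,0.6,0],[85,0,0,0.6,0],[85,0,0,0.6,0],[85,0,0,0,0],[85,0,0,0,0],[85,0,0,0,0],[85,0,0,0,0],[85,0,0,0,0],[85,0,0,0,0],[85,0,0,0,0]]]'

```text
t: 25.7
eef_pos: [0.5136, 0.1404, 0.1589]
tool_rot: [0.0, 1.0, -0.009, -0.0]
contact_force: [-0.1, 0.3, 0.6]
gripper_width: 0.995
grasp_force: 0.0
```

Run:
```python
from h import *
print(get_obs()["eef_pos"],get_obs()["contact_force"])
s=cams.read_camera("scene")[100:300,100:370,::-1]
f=lambda i:np.uint8(255*(i/255.)**.5)
cv2.imwrite("pics/s8.png",cv2.resize(f(s),None,fx=2.9,fy=2.9,interpolation=cv2.INTER_CUBIC))
```

```text
[0.5136245  0.14037348 0.15894036] [-0.1112143   0.3182031   0.56519047]
```

View pics/s8.png

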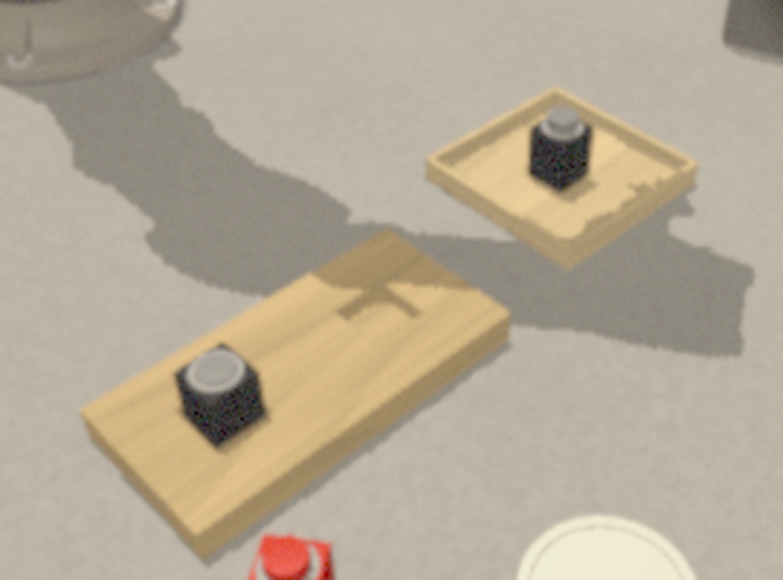

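The faulty switch stands upright in the tray at (560,150), and the sound one stands in its socket with its button down at (220,390). The red look-alike hasn't been touched.

```bash
python3 -c "
from station import job
print(job.hand_in())"
```

```text
the job is handed in; nothing more can be done
None
```

I tested both switches and handed the job in at about 26 s: the sound one stands in its socket with its button down, and the faulty one stands upright in the repairs tray.

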